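Load the parts cleaner with salvaged heat sinks and spacers

TASK

Get the salvaged parts ready for cleaning: lift the machine's cover fully open onto its stop, put every heat sink into the wide bay of the tank, pour the brass spacers out of the cup so that all of them are in the narrow bay, and stand the empty cup upright in the middle of its cork pad. When everything is in, lower the cover gently until it is fully shut, then press the start button all the way down. Move the cover gently onto its stop at both ends without slamming it, and leave the jar, the tape and the screwdriver alone.

Things in the scene. Friction and masses are not known exactly. Their poses are not given: they have to be found in the camera images.
- cleaner: parts-cleaning machine, fixed to the table, stainless steel. Origin on the table under the tank; x points to the hinge side (away from the robot), y left, z up. Housing: x -95 to 110, y -115 to 115, 100 mm high, with an open-topped tank of two bays (wide_bay, narrow_bay). A grey control strip to its right (y -175 to -115, 100 mm high) carries the start button
- wide_bay (a point): centre of the floor of the wide left bay, which takes the heat sinks: inside 155 mm in x by 125 mm in y, floor 40 mm above the table, 60 mm deep below the rim. Axes as the machine
- narrow_bay (a point): centre of the floor of the narrow right bay, which takes the spacers: inside 155 mm in x by 85 mm in y, floor 40 mm above the table, 60 mm deep below the rim. A divider 4 mm thick, whose top is 10 mm below the rim, parts it from the wide bay. Axes as the machine
- cover (a joint): the hinged steel cover (196 x 228 mm, 8 mm thick, 350 g) over the tank. 0 = shut, flat on the rim; grows as it is lifted; 1.75 rad = fully open, leaning back on its stop. The hinge is stiff: the cover stays at any angle where it is left and takes about 1 to 5 N at the bar to move. Starts shut or up to 0.25 rad ajar
- cover_hinge (a point): point on the hinge axis, at the middle of its length, 106 mm above the table, at the machine's x = +105 mm. The axis is parallel to the machine's y. Axes as the machine
- cover_bar (a point): middle of the cover's handle: a black round bar, 10 mm diameter, 120 mm long, parallel to the hinge axis, 238 mm from it, in the plane of the cover, 38 mm beyond its free edge, carried by an arm at each end. Shut: 106 mm above the table, on the robot's side; fully open: 340 mm above it. The point turns with the cover
- start (a joint): travel of the white round start button (28 mm diameter) on the control strip: 0 = out, 6 mm = fully pressed; springs back; about 5 N to press fully
- start_top (a point): centre of the button's top face; it is pressed straight down
- pad: round cork pad, 90 mm diameter, 3 mm thick, fixed to the table, where the cup stands. Origin: centre of its underside
- cup: grey plastic round tapered cup, 62 mm high, outside diameter 48 mm at the foot and 66 mm at the rim, wall 3 mm, floor 4 mm, 60 g, no handle; holds the spacers at the start. Origin: centre of its underside, z up to the mouth
- jar: closed glass jar, 68 mm diameter, 100 mm high; a bystander. Origin: centre of its underside
- tape: roll of black tape lying flat, 84 mm diameter, 18 mm high; a bystander. Origin: centre of its underside
- driver: screwdriver lying on the table; a bystander. Origin: under its middle
- sink1: bare aluminium heat sink, a finned block 30 x 30 mm and 26 mm high, 50 g, all four alike; 2 to 4 of them are present (None if absent). Starts on the table left of the machine, fins up, at any yaw; can be gripped across either pair of sides. Origin: centre of its underside, z up through the fins, x along the fins
- sink2: bare aluminium heat sink, a finned block 30 x 30 mm and 26 mm high, 50 g, all four alike; 2 to 4 of them are present (None if absent). Starts on the table left of the machine, fins up, at any yaw; can be gripped across either pair of sides. Origin: centre of its underside, z up through the fins, x along the fins
- sink3: bare aluminium heat sink, a finned block 30 x 30 mm and 26 mm high, 50 g, all four alike; 2 to 4 of them are present (None if absent). Starts on the table left of the machine, fins up, at any yaw; can be gripped across either pair of sides. Origin: centre of its underside, z up through the fins, x along the fins
- sink4: bare aluminium heat sink, a finned block 30 x 30 mm and 26 mm high, 50 g, all four alike; 2 to 4 of them are present (None if absent). Starts on the table left of the machine, fins up, at any yaw; can be gripped across either pair of sides. Origin: centre of its underside, z up through the fins, x along the fins
- spacer1: brass hexagonal spacer, 12 mm across flats and 14 mm long, 12 g, all alike; 4 to 6 of them are present (None if absent). Starts in the cup. Origin: centre of its lower end face, z along its length
- spacer2: brass hexagonal spacer, 12 mm across flats and 14 mm long, 12 g, all alike; 4 to 6 of them are present (None if absent). Starts in the cup. Origin: centre of its lower end face, z along its length
- spacer3: brass hexagonal spacer, 12 mm across flats and 14 mm long, 12 g, all alike; 4 to 6 of them are present (None if absent). Starts in the cup. Origin: centre of its lower end face, z along its length
- spacer4: brass hexagonal spacer, 12 mm across flats and 14 mm long, 12 g, all alike; 4 to 6 of them are present (None if absent). Starts in the cup. Origin: centre of its lower end face, z along its length
- spacer5: brass hexagonal spacer, 12 mm across flats and 14 mm long, 12 g, all alike; 4 to 6 of them are present (None if absent). Starts in the cup. Origin: centre of its lower end face, z along its length
- spacer6: brass hexagonal spacer, 12 mm across flats and 14 mm long, 12 g, all alike; 4 to 6 of them are present (None if absent). Starts in the cup. Origin: centre of its lower end face, z along its length
Not all that is in view belongs to the job. What is shaped like the sink3 but red is not meant.

How it is judged:
On the way, in this order (a step that is already met when the one before it is completed fails the run):
1. the cover is lifted fully open onto its stop (value of joint cover above 1.65 rad), for 0.2 s.
2. with the cover open, all the heat sinks are in the wide bay and all the spacers in the narrow bay (value of joint cover above 1.3 rad and x of sink1 in the frame of wide_bay between -0.08 and 0.08 m and y of sink1 in the frame of wide_bay between -0.0645 and 0.0645 m and z of sink1 in the frame of wide_bay between -0.008 and 0.05 m and x of sink2 in the frame of wide_bay between -0.08 and 0.08 m and y of sink2 in the frame of wide_bay between -0.0645 and 0.0645 m and z of sink2 in the frame of wide_bay between -0.008 and 0.05 m and x of sink3 in the frame of wide_bay between -0.08 and 0.08 m and y of sink3 in the frame of wide_bay between -0.0645 and 0.0645 m and z of sink3 in the frame of wide_bay between -0.008 and 0.05 m and x of sink4 in the frame of wide_bay between -0.08 and 0.08 m and y of sink4 in the frame of wide_bay between -0.0645 and 0.0645 m and z of sink4 in the frame of wide_bay between -0.008 and 0.05 m and x of spacer1 in the frame of narrow_bay between -0.08 and 0.08 m and y of spacer1 in the frame of narrow_bay between -0.0445 and 0.0445 m and z of spacer1 in the frame of narrow_bay between -0.008 and 0.05 m and x of spacer2 in the frame of narrow_bay between -0.08 and 0.08 m and y of spacer2 in the frame of narrow_bay between -0.0445 and 0.0445 m and z of spacer2 in the frame of narrow_bay between -0.008 and 0.05 m and x of spacer3 in the frame of narrow_bay between -0.08 and 0.08 m and y of spacer3 in the frame of narrow_bay between -0.0445 and 0.0445 m and z of spacer3 in the frame of narrow_bay between -0.008 and 0.05 m and x of spacer4 in the frame of narrow_bay between -0.08 and 0.08 m and y of spacer4 in the frame of narrow_bay between -0.0445 and 0.0445 m and z of spacer4 in the frame of narrow_bay between -0.008 and 0.05 m and x of spacer5 in the frame of narrow_bay between -0.08 and 0.08 m and y of spacer5 in the frame of narrow_bay between -0.0445 and 0.0445 m and z of spacer5 in the frame of narrow_bay between -0.008 and 0.05 m and x of spacer6 in the frame of narrow_bay between -0.08 and 0.08 m and y of spacer6 in the frame of narrow_bay between -0.0445 and 0.0445 m and z of spacer6 in the frame of narrow_bay between -0.008 and 0.05 m), for 0.2 s.
3. the cover is lowered fully shut (value of joint cover below 0.03 rad), for 0.2 s.
4. the start button is pressed down with the cover shut (value of joint cover below 0.03 rad and value of joint start above 0.0045 m), for 0.05 s.
At the end, for the whole second after the job is handed in: the cover is shut (below 0.03 rad), the button is out again, every heat sink present lies in the wide bay and every spacer present in the narrow bay (below the rim), the cup stands upright and still within 25 mm of the middle of its cork pad (value of joint cover below 0.03 rad and value of joint start below 0.002 m and x of sink1 in the frame of wide_bay between -0.08 and 0.08 m and y of sink1 in the frame of wide_bay between -0.0645 and 0.0645 m and z of sink1 in the frame of wide_bay between -0.008 and 0.05 m and x of sink2 in the frame of wide_bay between -0.08 and 0.08 m and y of sink2 in the frame of wide_bay between -0.0645 and 0.0645 m and z of sink2 in the frame of wide_bay between -0.008 and 0.05 m and x of sink3 in the frame of wide_bay between -0.08 and 0.08 m and y of sink3 in the frame of wide_bay between -0.0645 and 0.0645 m and z of sink3 in the frame of wide_bay between -0.008 and 0.05 m and x of sink4 in the frame of wide_bay between -0.08 and 0.08 m and y of sink4 in the frame of wide_bay between -0.0645 and 0.0645 m and z of sink4 in the frame of wide_bay between -0.008 and 0.05 m and x of spacer1 in the frame of narrow_bay between -0.08 and 0.08 m and y of spacer1 in the frame of narrow_bay between -0.0445 and 0.0445 m and z of spacer1 in the frame of narrow_bay between -0.008 and 0.05 m and x of spacer2 in the frame of narrow_bay between -0.08 and 0.08 m and y of spacer2 in the frame of narrow_bay between -0.0445 and 0.0445 m and z of spacer2 in the frame of narrow_bay between -0.008 and 0.05 m and x of spacer3 in the frame of narrow_bay between -0.08 and 0.08 m and y of spacer3 in the frame of narrow_bay between -0.0445 and 0.0445 m and z of spacer3 in the frame of narrow_bay between -0.008 and 0.05 m and x of spacer4 in the frame of narrow_bay between -0.08 and 0.08 m and y of spacer4 in the frame of narrow_bay between -0.0445 and 0.0445 m and z of spacer4 in the frame of narrow_bay between -0.008 and 0.05 m and x of spacer5 in the frame of narrow_bay between -0.08 and 0.08 m and y of spacer5 in the frame of narrow_bay between -0.0445 and 0.0445 m and z of spacer5 in the frame of narrow_bay between -0.008 and 0.05 m and x of spacer6 in the frame of narrow_bay between -0.08 and 0.08 m and y of spacer6 in the frame of narrow_bay between -0.0445 and 0.0445 m and z of spacer6 in the frame of narrow_bay between -0.008 and 0.05 m and horizontal distance between cup and pad below 0.025 m and angle between cup's own z axis and vertical below 0.12 rad and height (world z) of cup below 0.01 m and linear speed of cup below 0.02 m/s); the robot touches nothing.
It fails at once if the cover slams shut (over 1.0 rad/s in the last 0.1 rad) (value of joint cover below 0.1 rad and velocity of joint cover below -1 rad/s).
It fails at once if the cover slams open (over 1.0 rad/s in the last 0.1 rad) (value of joint cover above 1.65 rad and velocity of joint cover above 1 rad/s).
It fails at once if a bystander (jar, tape, screwdriver) is moved by more than 30 mm (distance of any of jar, tape, driver from where it was at the start of the episode above 0.03 m).
Of sink1, sink2, sink3, sink4 only 2 to 4 are there at a start; the rules pass over those that are not, and their reading is None.
Of spacer4, spacer5, spacer6 only 1 to 3 are there at a start; the rules pass over those that are not, and their reading is None.
At some moment in a run one of sink1, sink2, sink3, sink4 may be knocked a few centimetres aside while the robot is not near it.
Once in a run the grip may slacken for a moment while it holds something.
It also fails if it takes over 210 s, if anything falls off the work surface, if the arm or the gripper's body presses on something with over 40 N, if the wrist force passes 120 N, or if a joint passes its speed limit or range.

ROBOT

A 6-joint arm with a two-finger parallel gripper is mounted at the origin on the work surface. World frame = base frame: x ahead of the robot, y to its left, z up, the work surface at z = 0. Lengths are in m, angles in rad, forces in N, time in s.
With the tool pointing down it reaches from about 0.225 to 0.875 m from the base axis. Payload 3.4 kg.
Tool frame: the origin (TCP) lies between the finger pads; the fingertips stand 17 mm ahead of it and the grasp point (between the pads) lies 2 mm behind it; z points along the fingers, y is the line along which they close (so a half turn about z gives the same grasp; the last joint's range is limited). The gripper opens to 85 mm and grips with 20 to 120 N. Pads are 22 mm wide; open, the fingers measure 114 mm over their backs; the gripper's body (76 mm by 85 mm) begins 54 mm behind the grasp point. The pads swing forward as they close: fully open they stand 13 mm farther back than shut.
Start: joints at [1.114, 0.276, 1.505, -0, 1.361, -0.121], TCP at [0.189, 0.543, 0.248] pointing down, gripper open.
Joint ranges: [-2.89, 2.89], [-0.75, 2.08], [0.22, 2.7], [-1.18, 4.32], [0.11, 2.71], [-2.7, 2.7]. Speed limits (rad/s): [2.57, 2.57, 3.14, 3.14, 3.14, 3.14].

INTERFACE

Orientations are given as a unit quaternion [w, x, y, z].
In Python, from workcell import arm gives the robot as it stands. The module is installed in compiled form; this text tells all that it offers. Calls block until the motion is done:
- arm.movep(position, orientation): joint-space move of the TCP to a pose.
- arm.move_straight(position, rotation=None, vel=0.15, threshold=None): straight line of the TCP; rotation=None keeps the orientation; vel is the mean speed in m/s. With threshold (N) it stops when the force on the tool has changed by that much, and returns True; else False.
- arm.goto_joints(angles): joint-space move.
- arm.move_gripper(opening, force=None): finger opening in m; force is the grip in N (None keeps the last); returns when the fingers have stopped.
- arm.hold(seconds).
- arm.inverse_kinematics(position, orientation): joint angles nearest the present ones, or None.
- arm.capture(name): name is "scene" or "top"; returns the picture (384x512x3 uint8, red, green, blue); there is no depth.
- arm.camera_model(name): a dict with "fovy" (degrees; the focal length in pixels is half the picture's height over the tangent of half this angle, whatever the lens; pixels are square), "cx", "cy" (the principal point, pixels), "T" (4x4, takes a point from camera to world coordinates). Camera axes: x right, y down, z forward; pixel columns grow to the right and rows downward; lengths in m; the calibration is good to about 2 mm. A picture is of the moment at which its call begins. camera_model takes no time and is no camera call.
A pose or a line that the arm cannot do raises arm.PlanningError and nothing moves.
- arm.job_done(): hands the job in; it is judged then, once.
Readings, each from a call of its own:
- arm.current_time_s(): time.
- arm.current_qpos(): joint angles.
- arm.current_qd(): joint speeds.
- arm.current_joint_torque(): joint torques, N m.
- arm.current_tool_pos(): TCP position.
- arm.current_orientation(): TCP orientation.
- arm.current_contact_force(): force on the tool from outside, world axes, zero at the start.
- arm.current_ft_torque(): the same for the moment, N m.
- arm.current_grip_width(): finger opening in m.
- arm.current_gripper_force(): force on a finger pad.
Only numpy, scipy, OpenCV 4.12 (cv2) and the standard library are available. Lean on these libraries where they do the work, as an engineer would, in place of code of your own. Each camera call takes 0.05 s, during which the arm holds its last target. There are 200 camera calls.

## Working session

There is one attempt and no reset: what is moved stays moved. The work goes in short steps, each a Python script; the robot and the scene stay as the last script left them, time stands still between calls to the robot, and variables do not carry over. Pictures are saved under pics/ and viewed, at most 14 in all, crops included, and the job is handed in when it is done.

```bash
mkdir -p pics
python3 - <<'E'
from workcell import arm
import cv2,numpy as np
np.set_printoptions(precision=4,suppress=True)
for n in("scene","top"):
    im=arm.capture(n);cv2.imwrite(f"pics/{n}0.png",cv2.resize(im[:,:,::-1],(800,600),interpolation=cv2.INTER_CUBIC))
    m=arm.camera_model(n);print(n,m['fovy'],m['cx'],m['cy'],m['T'])
    np.save(f"pics/{n}0.npy",im)
print(arm.current_orientation(),arm.current_time_s())
E
```

```text
scene 42.990524733036494 256.14391585460936 192.3299227711711 [[-0.551   0.5717 -0.608   1.4255]
 [ 0.8343  0.3945 -0.3851  0.5541]
 [ 0.0197 -0.7194 -0.6943  1.1235]
 [ 0.      0.      0.      1.    ]]
top 51.47678952069132 257.2991151747942 196.50441160032418 [[ 0.0216 -0.9828  0.1832  0.3278]
 [-0.9995 -0.0255 -0.0186 -0.0257]
 [ 0.0229 -0.1827 -0.9829  1.2749]
 [ 0.      0.      0.      1.    ]]
[-0.0002  0.1671  0.9859 -0.0008] 0.1
```

View pics/top0.png

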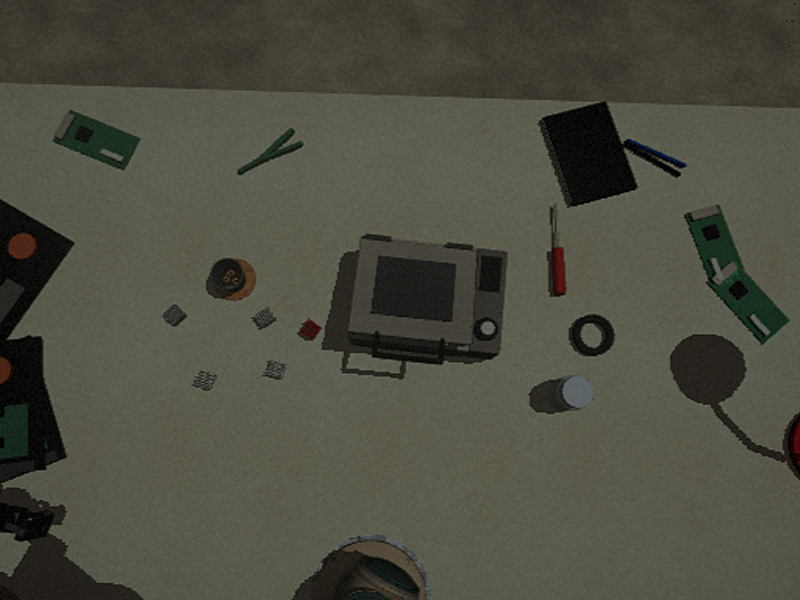

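View pics/scene0.png

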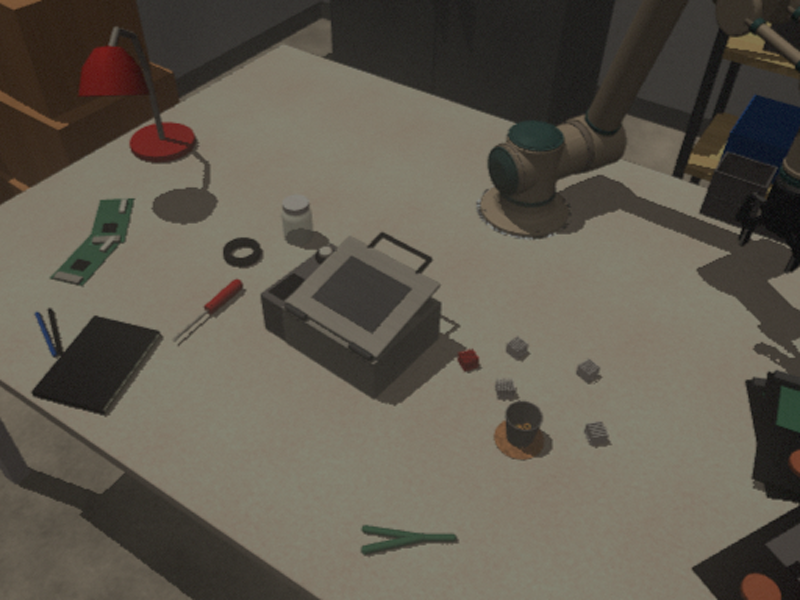

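The top view shows four bare aluminium sinks at 800-scale pixels (175,315), (264,318), (204,380) and (274,370). The red look-alike at (309,329) is not meant, because of its colour. The cup is at (231,277) on the pad, the machine's centre is near (420,295), the button is at (486,328), the jar at (577,392), the tape at (592,335) and the screwdriver at (558,255). I'll confirm this in enlarged crops.

```bash
cat > h.py <<'E'
import numpy as np,cv2
from workcell import arm
from scipy.spatial.transform import Rotation as R
def cam(n):
    m=arm.camera_model(n);f=192/np.tan(np.radians(m['fovy'])/2);return m,f
def px2w(n,u,v,z):   # pixel centre convention: original 512x384 coordinates
    m,f=cam(n);T=m['T'];d=T[:3,:3]@np.array([(u-m['cx'])/f,(v-m['cy'])/f,1]);o=T[:3,3]
    return o+d*(z-o[2])/d[2]
def w2px(n,P):
    m,f=cam(n);T=m['T'];c=(np.atleast_2d(P)-T[:3,3])@T[:3,:3]
    return np.c_[f*c[:,0]/c[:,2]+m['cx'],f*c[:,1]/c[:,2]+m['cy']]
def crop(im,x0,y0,w,h,s,name,gain=2.0):
    c=im[y0:y0+h,x0:x0+w,::-1];c=np.clip(c*gain,0,255).astype(np.uint8)
    cv2.imwrite(name,cv2.resize(c,(w*s,h*s),interpolation=cv2.INTER_CUBIC))
E
python3 - <<'E'
from h import *
im=np.load("pics/top0.npy")
crop(im,100,155,120,100,6,"pics/c1.png")
crop(im,205,140,130,100,6,"pics/c2.png")
E
```

```text
(no output)
```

View pics/c1.png

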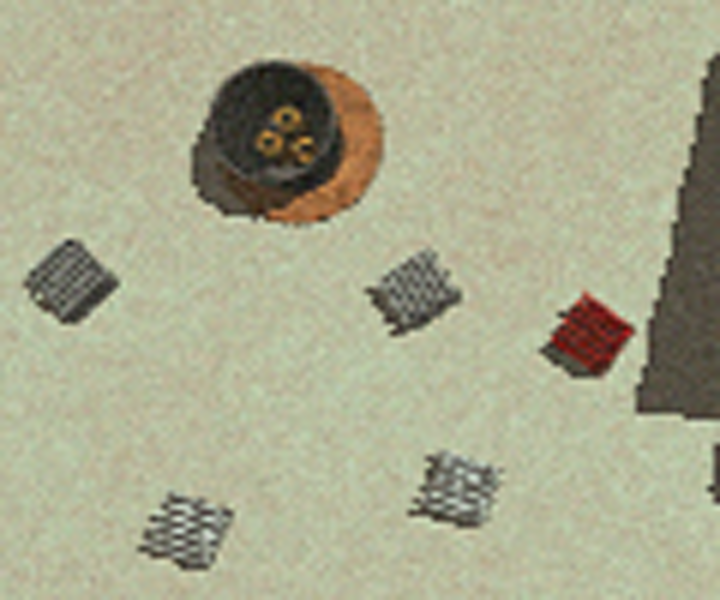

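View pics/c2.png

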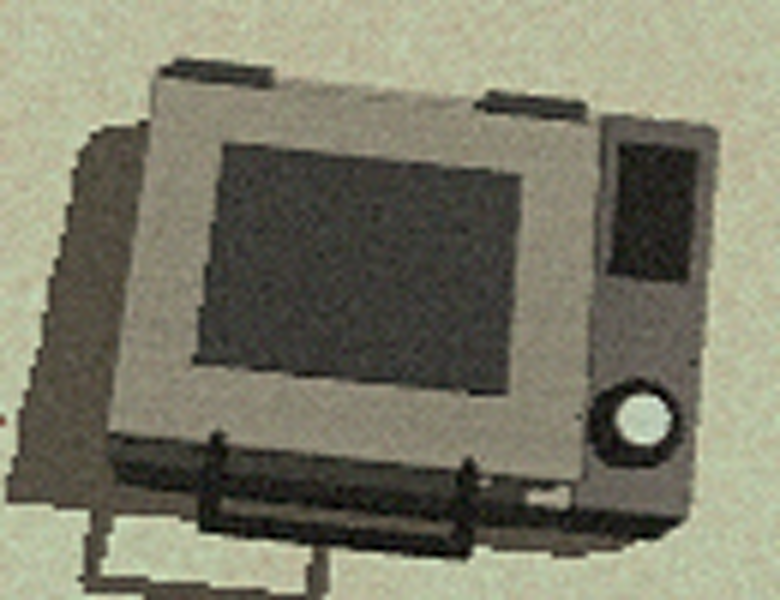

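The crop confirms four grey sinks at (70,282), (415,292), (187,532) and (457,490) in crop pixels, and one red block at (593,335) that is excluded. At least 3 spacers are visible in the cup, whose mouth is at (277,123). The pad is at about (300,143). In the second crop the cover is slightly ajar. One scene crop will pin down the machine's pose and the cover angle.

Run:
```python
from h import *
im=np.load("pics/scene0.npy")
crop(im,160,140,130,110,6,"pics/c3.png")
```

```text
(no output)
```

View pics/c3.png

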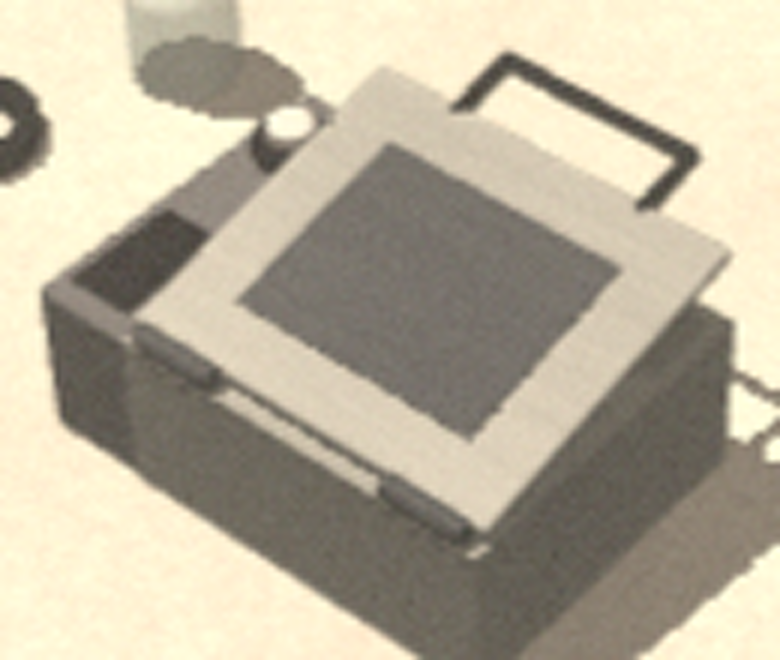

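```bash
cat > fit.py <<'E'
from h import *
from scipy.optimize import least_squares
np.set_printoptions(precision=4,suppress=True)
o=lambda x0,y0,p:np.array([x0,y0])+(np.array(p)+.5)/6-.5
def local(kind,x,y,z,a):
    if kind=='c': # cover: x=radius, z=height above plane
        return [.105-x*np.cos(a)+z*np.sin(a),y,.106+x*np.sin(a)+z*np.cos(a)]
    return [x,y,z]
obs=[('top',(205,140),(716,128),'h',.110,-.175,.1),('top',(205,140),(112,432),'c',.2,.114,.004),('top',(205,140),(583,480),'c',.2,-.114,.004),
('top',(205,140),(336,533),'c',.238,0,0),
('scene',(160,140),(45,290),'h',.11,-.175,.1),('scene',(160,140),(385,68),'c',.2,-.114,.004),('scene',(160,140),(730,252),'c',.2,.114,.004),
('scene',(160,140),(508,57),'c',.238,-.06,0),('scene',(160,140),(695,155),'c',.238,.06,0),('scene',(160,140),(65,422),'h',.11,-.175,0.)]
def res(p):
    c,s=np.cos(p[2]),np.sin(p[2]);r=[]
    for n,o0,q,k,x,y,z in obs:
        l=local(k,x,y,z,p[3]);r.append(w2px(n,[p[0]+c*l[0]-s*l[1],p[1]+s*l[0]+c*l[1],l[2]])[0]-o(*o0,q))
    return np.ravel(r)
s=least_squares(res,[.5,-.03,0,.1],loss='soft_l1')
print(s.x);print(res(s.x).reshape(-1,2))
b=o(205,140,(643,419));P=px2w('top',*b,.112);c,si=np.cos(s.x[2]),np.sin(s.x[2]);d=P[:2]-s.x[:2]
print('button',P,'local',c*d[0]+si*d[1],-si*d[0]+c*d[1])
b=o(160,140,(288,122));P=px2w('scene',*b,.112);print('button scene',P)
t=lambda q,z:px2w('top',*o(100,155,q),z)
print('cup',t((277,123),.065),'pad',t((299,140),.003))
for q in((70,280),(415,292),(187,532),(457,490),(593,333)):print('sink',t(q,.022))
E
python3 fit.py
```

```text
[ 0.5711 -0.0681 -0.0798  0.217 ]
[[ 0.5155 -1.1594]
 [-1.3578 -0.0524]
 [-0.0555  0.2526]
 [-0.0601  0.3773]
 [-1.0914 -0.5634]
 [-0.0817 -1.1369]
 [ 1.2041 -0.7403]
 [ 0.3653  0.6279]
 [-0.0101  0.174 ]
 [-1.0088  0.2669]]
button [ 0.5099 -0.2099  0.112 ] local -0.04966681396400759 -0.1461951267729083
button scene [ 0.5034 -0.2172  0.112 ]
cup [0.612  0.2988 0.065 ] pad [0.6174 0.3029 0.003 ]
sink [0.5341 0.4127 0.022 ]
sink [0.5323 0.2311 0.022 ]
sink [0.4034 0.3409 0.022 ]
sink [0.4284 0.2029 0.022 ]
sink [0.5128 0.1362 0.022 ]
```

```bash
cat >> h.py <<'E'
M=np.array([.5711,-.0681]);YAW=-.0798
ex=np.array([np.cos(YAW),np.sin(YAW),0]);ey=np.array([-np.sin(YAW),np.cos(YAW),0]);ez=np.array([0,0,1.])
def mw(x,y,z):return np.r_[M,0]+x*ex+y*ey+z*ez
def quat(x,y,z):
    q=R.from_matrix(np.c_[x,y,z]).as_quat();return q[[3,0,1,2]]
def barpose(th,phi,sg=1,r=.238,off=-.002):
    "tool straddling the bar; TCP is 2 mm ahead of the grasp point"
    d=np.cos(phi)*ex-np.sin(phi)*ez;n=sg*(np.sin(phi)*ex+np.cos(phi)*ez)
    return mw(.105-r*np.cos(th),0,.106+r*np.sin(th))-off*d,quat(np.cross(n,d),n,d)
def down(yaw,pitch=0):
    "tool down, closing line (tool y) at world angle yaw (mod pi, chosen near +-90)"
    y=np.array([np.cos(yaw),np.sin(yaw),0]);z=np.array([0,0,-1.]);return quat(np.cross(y,z),y,z)
E
python3 - <<'E'
from h import *
np.set_printoptions(precision=2,suppress=True)
for sg in(1,-1):
  for th in(.0,.217,.6,1,1.4,1.75):
    for phi in(th,th*.5+.7,.5+th*.64):
        print(sg,th,round(phi,2),arm.inverse_kinematics(*barpose(th,phi,sg)))
print(arm.current_grip_width())
E
```

```text
1 0.0 0.0 None
1 0.0 0.7 None
1 0.0 0.5 None
1 0.217 0.22 None
1 0.217 0.81 [-0.52 -0.05  2.48  1.57  0.3  -1.91]
1 0.217 0.64 [-0.63  0.03  2.64  2.26  0.57 -2.69]
1 0.6 0.6 [-0.55 -0.14  2.44  1.75  0.39 -2.04]
1 0.6 1.0 [-0.39 -0.11  2.11  0.29  0.61 -0.51]
1 0.6 0.88 [-0.43 -0.14  2.2   0.5   0.47 -0.73]
1 1 1 [-0.33 -0.05  1.89  0.2   0.76 -0.36]
1 1 1.2 [-0.3   0.03  1.73  0.09  1.02 -0.25]
1 1 1.14 [-0.31  0.    1.78  0.12  0.94 -0.27]
1 1.4 1.4 [-0.24  0.25  1.33  0.03  1.39 -0.16]
1 1.4 1.4 [-0.24  0.25  1.33  0.03  1.39 -0.16]
1 1.4 1.4 [-0.24  0.25  1.34  0.03  1.38 -0.16]
1 1.75 1.75 [-0.2   0.6   0.77 -0.02  1.95 -0.12]
1 1.75 1.57 [-0.21  0.49  0.96 -0.    1.7  -0.13]
1 1.75 1.62 [-0.2   0.52  0.91 -0.01  1.76 -0.13]
-1 0.0 0.0 None
-1 0.0 0.7 None
-1 0.0 0.5 None
-1 0.217 0.22 None
-1 0.217 0.81 [-0.52 -0.05  2.48  1.57  0.3   1.24]
-1 0.217 0.64 [-0.63  0.03  2.64  2.26  0.57  0.45]
-1 0.6 0.6 [-0.55 -0.14  2.44  1.75  0.39  1.1 ]
-1 0.6 1.0 [-0.39 -0.11  2.11  0.29  0.61  2.63]
-1 0.6 0.88 [-0.43 -0.14  2.2   0.5   0.47  2.41]
-1 1 1 None
-1 1 1.2 None
-1 1 1.14 None
-1 1.4 1.4 None
-1 1.4 1.4 None
-1 1.4 1.4 None
-1 1.75 1.75 None
-1 1.75 1.57 None
-1 1.75 1.62 None
0.08549594940018354
```

```bash
cat >> h.py <<'E'
PHI=lambda th:1.30+.15*th
def st(msg=''):print(msg,'t%.1f'%arm.current_time_s(),'F',np.round(arm.current_contact_force(),1),'w%.4f'%arm.current_grip_width(),'gf%.1f'%arm.current_gripper_force(),'p',np.round(arm.current_tool_pos(),4),flush=True)
def tilt():
    "cover angle that the tool position implies, bar in grip"
    p=arm.current_tool_pos()-np.r_[M,0];return np.arctan2(p[2]-.106,.105-p@ex)
E
python3 - <<'E'
from h import *
arm.move_gripper(.032,25)
p,q=barpose(.217,PHI(.217))
d=R.from_quat(q[[1,2,3,0]]).as_matrix()[:,2]
arm.movep(p-.10*d,q);st('pre')
hit=arm.move_straight(p,vel=.08,threshold=6);st(hit)
im=arm.capture("scene");crop(im,160,110,200,150,4,"pics/c4.png")
E
```

```text
pre t3.0 F [ 0.  -0.5 -0.5] w0.0319 gf0.0 p [ 0.4213 -0.0556  0.2525]
False t4.3 F [ 1.   0.7 -0.3] w0.0319 gf0.0 p [ 0.4449 -0.0581  0.1558]
```

View pics/c4.png

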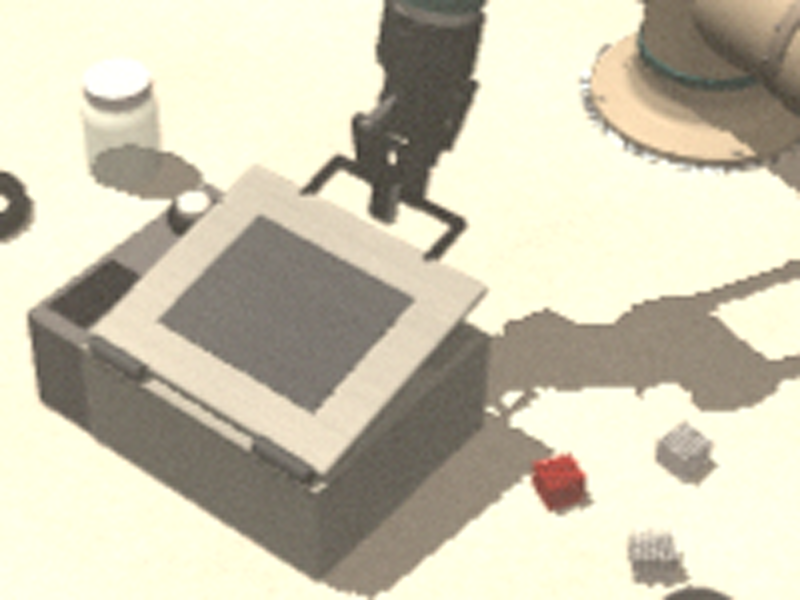

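The fingers straddle the bar at about (385,180) in the crop without touching the cover. Next I grip and lift along the arc.

Run:
```python
from h import *
arm.move_gripper(0,30);st('grip')
for th in np.r_[np.arange(.35,1.6,.14),1.62,1.7]:
    p,q=barpose(th,PHI(th));arm.move_straight(p,q,vel=.08);
    if th>1.5 or th<.4:st(round(th,2))
p,q=barpose(1.79,PHI(1.79))
print(arm.move_straight(p,q,vel=.03,threshold=12));st('end');print(tilt())
```

```text
grip t4.7 F [ 3.3  0.5 -0.5] w0.0092 gf29.3 p [ 0.4457 -0.0582  0.156 ]
0.35 t5.3 F [ 6.2  0.4 -1.6] w0.0086 gf29.5 p [ 0.4541 -0.0589  0.1859]
1.62 t10.4 F [ 1.6 -5.   2.5] w0.0087 gf31.3 p [ 0.6885 -0.0781  0.3417]
1.7 t10.8 F [ 1.9 -4.7  2.8] w0.0088 gf31.4 p [ 0.7072 -0.0797  0.3398]
True
end t11.3 F [-0.5 -0.5  3.3] w0.0087 gf31.5 p [ 0.7188 -0.0807  0.3379]
1.7551524586877802
```

```bash
cat >> h.py <<'E'
from scipy.optimize import minimize
def hull(n,x,y,a,s=.015,h=.026):
    c,si=np.cos(a),np.sin(a);P=[[x+c*i*s-si*j*s,y+si*i*s+c*j*s,z] for i in(-1,1) for j in(-1,1) for z in(0,h)]
    return cv2.convexHull(w2px(n,P).astype(np.float32))
def mask_of(im):
    b=cv2.cvtColor(im,cv2.COLOR_RGB2LAB).astype(float)
    return b
def sinkfit(im,x,y,n='top',K=8,search=.012,size=.034):
    "fit the box outline to grey (low-chroma vs table) pixels round (x,y)"
    c=w2px(n,[x,y,.013])[0];x0,y0=(c-14).astype(int);roi=im[y0:y0+29,x0:x0+29].astype(np.float32)
    ch=cv2.GaussianBlur(roi,(0,0),.7);s=ch.sum(2)+1e-3;d=(ch[:,:,2]-(ch[:,:,0]+ch[:,:,1])/2)/s  # blueness: table yellowish, sink neutral
    t=np.median(d);dev=np.abs(d-t)
    dk=cv2.resize(dev,None,fx=K,fy=K,interpolation=cv2.INTER_LINEAR)
    def sc(p):
        H=(hull(n,*p)-[x0,y0]+.5)*K;m=np.zeros(dk.shape,np.uint8);cv2.fillConvexPoly(m,H.astype(np.int32),1)
        k=np.ones((2*K,2*K),np.uint8);r=cv2.dilate(m,k)-m
        return -(dk[m>0].mean()-dk[r>0].mean())
    best=min(((sc((x+i,y+j,a)),(x+i,y+j,a)) for i in np.arange(-search,search+.001,.003) for j in np.arange(-search,search+.001,.003) for a in np.arange(0,1.57,.13)))
    r=minimize(sc,best[1],method='Nelder-Mead',options=dict(initial_simplex=[best[1]]+[tuple(np.add(best[1],e)) for e in((.002,0,0),(0,.002,0),(0,0,.1))]))
    return r.x,-r.fun
E
python3 - <<'E'
from h import *
arm.hold(.3);arm.move_gripper(.06)
p=arm.current_tool_pos();arm.move_straight(p+[-.015,0,.09],vel=.15);st()
im=arm.capture("top");np.save("pics/top1.npy",im)
S=[(.5341,.4127),(.5323,.2311),(.4034,.3409),(.4284,.2029)]
K=3
c=cv2.resize(np.clip(im[100:270,85:345,::-1]*2.,0,255).astype(np.uint8),None,fx=K,fy=K,interpolation=cv2.INTER_CUBIC)
for s in S:
    r,f=sinkfit(im,*s);print(r.round(4),round(f,4))
    H=((hull('top',*r)-[85,100]+.5)*K).astype(np.int32);cv2.polylines(c,[H],True,(0,0,255),1)
for a in(-.0775,.0775):
  for b in(-.107,-.022,-.018,.107):pass
for bx in([(-.0775,-.107),(.0775,-.107),(.0775,-.022),(-.0775,-.022)],[(-.0775,-.018),(.0775,-.018),(.0775,.107),(-.0775,.107)]):
    H=((w2px('top',[mw(x,y,.1) for x,y in bx])-[85,100]+.5)*K).astype(np.int32);cv2.polylines(c,[H],True,(255,0,0),1)
cup=[[.612+.033*np.cos(t),.2988+.033*np.sin(t),.065] for t in np.linspace(0,6.28,40)];pad=[[.6174+.045*np.cos(t),.3029+.045*np.sin(t),.003] for t in np.linspace(0,6.28,40)]
for q in(cup,pad):cv2.polylines(c,[((w2px('top',q)-[85,100]+.5)*K).astype(np.int32)],True,(0,255,0),1)
cv2.imwrite("pics/c5.png",c)
E
```

```text
t12.9 F [ 0.4  0.6 -0.4] w0.0602 gf0.0 p [ 0.7041 -0.0828  0.4267]
[0.537  0.416  0.7772] 0.0135
[0.5366 0.2319 0.6124] 0.0147Traceback (most recent call last):
  File "<stdin>", line 9, in <module>
  File "h.py", line 49, in sinkfit
    best=min(((sc((x+i,y+j,a)),(x+i,y+j,a)) for i in np.arange(-search,search+.001,.003) for j in np.arange(-search,search+.001,.003) for a in np.arange(0,1.57,.13)))
  File "h.py", line 49, in <genexpr>
    best=min(((sc((x+i,y+j,a)),(x+i,y+j,a)) for i in np.arange(-search,search+.001,.003) for j in np.arange(-search,search+.001,.003) for a in np.arange(0,1.57,.13)))
               ~~^^^^^^^^^^^^^
  File "h.py", line 46, in sc
    H=(hull(n,*p)-[x0,y0]+.5)*K;m=np.zeros(dk.shape,np.uint8);cv2.fillConvexPoly(m,H.astype(np.int32),1)
       ~~~~^^^^^^
  File "h.py", line 35, in hull
    return cv2.convexHull(w2px(n,P).astype(np.float32))
                          ~~~~^^^^^
  File "h.py", line 10, in w2px
    m,f=cam(n);T=m['T'];c=(np.atleast_2d(P)-T[:3,3])@T[:3,:3]
        ~~~^^^
  File "h.py", line 5, in cam
    m=arm.camera_model(n);f=192/np.tan(np.radians(m['fovy'])/2);return m,f
ValueError: time passes only in moves, steps and waits
```

```bash
sed -i 's/^def cam(n):/import functools\n@functools.cache\ndef cam(n):/' h.py
cat > ov.py <<'E'
from h import *
def overlay(im,S,out,cup=(.612,.2988)):
    K=3;c=cv2.resize(np.clip(im[100:270,85:345,::-1]*2.,0,255).astype(np.uint8),None,fx=K,fy=K,interpolation=cv2.INTER_CUBIC)
    L=lambda P,col:cv2.polylines(c,[((w2px('top',P)-[85,100]+.5)*K).astype(np.int32)],True,col,1)
    R_=[]
    for s in S:
        r,f=sinkfit(im,*s);R_.append(r);print(r.round(4),round(f,4))
        cv2.polylines(c,[((hull('top',*r)-[85,100]+.5)*K).astype(np.int32)],True,(0,0,255),1)
    for b in((-.107,-.022),(-.018,.107)):L([mw(x,y,.1) for x,y in((-.0775,b[0]),(.0775,b[0]),(.0775,b[1]),(-.0775,b[1]))],(255,0,0))
    t=np.linspace(0,6.28,40)
    if cup:L(np.c_[cup[0]+.033*np.cos(t),cup[1]+.033*np.sin(t),0*t+.065],(0,255,0))
    L(np.c_[.6174+.045*np.cos(t),.3029+.045*np.sin(t),0*t+.003],(0,255,0))
    cv2.imwrite(out,c);return R_
if __name__=='__main__':
    overlay(np.load("pics/top1.npy"),[(.5341,.4127),(.5323,.2311),(.4034,.3409),(.4284,.2029)],"pics/c5.png")
E
python3 ov.py
```

```text
[0.537  0.416  0.7772] 0.0135
[0.5366 0.2319 0.6124] 0.0147
[0.3945 0.3284 1.3301] 0.0008
[0.4302 0.2    1.3266] 0.0165
```

View pics/c5.png

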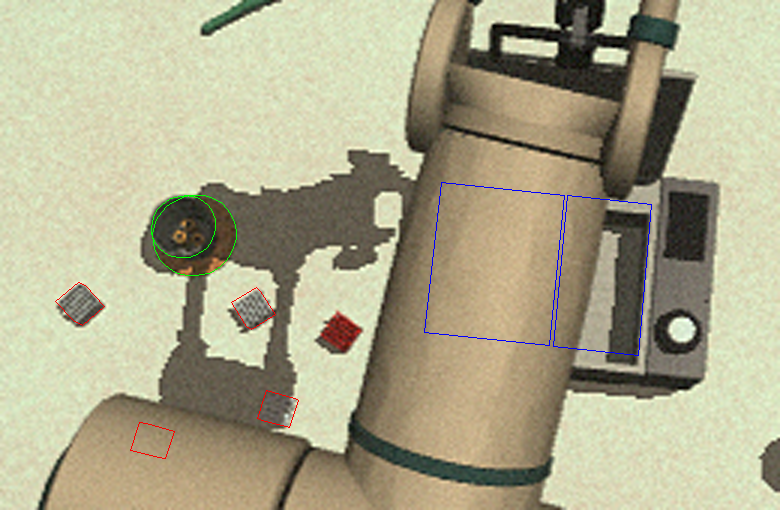

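Outlines fit the three visible sinks, at (80,303), (252,310) and (278,408). The fourth is hidden by the arm, and the cover is open. I'll retract, re-image with the arm aside, and pick the first sink.

```bash
cat > pick.py <<'E'
from h import *
from ov import overlay
HOME=[1.114,.276,1.505,0,1.361,-.121]
def bestdown(pos,angs):
    c=[]
    for a in angs:
        q=down(a);j=arm.inverse_kinematics(pos,q)
        if j is not None:c.append((abs(j[5]),a,q))
    return min(c,key=lambda t:t[0])[1:]
def pick(x,y,psi):
    a,q=bestdown([x,y,.15],[psi+k*np.pi/2 for k in range(-2,3)])
    arm.move_gripper(.06);arm.movep([x,y,.12],q)
    if arm.move_straight([x,y,.022],vel=.15,threshold=10):st('touch!')
    arm.move_gripper(0,40);arm.hold(.1);arm.move_straight([x,y,.16],vel=.25);st('picked');return arm.current_grip_width()>.02
def place(lx,ly):
    p=mw(lx,ly,0);a,q=bestdown(p+[0,0,.2],[YAW,YAW+np.pi,YAW-np.pi])
    arm.movep(p+[0,0,.2],q);st('over')
    if arm.current_grip_width()<.02:return False
    if arm.move_straight(p+[0,0,.069],vel=.15,threshold=10):st('touch bay')
    arm.move_gripper(.043);arm.move_straight(p+[0,0,.2],vel=.25);return True
def see(name,S,**k):
    arm.goto_joints(HOME);im=arm.capture("top");np.save(f"pics/{name}.npy",im);return im,overlay(im,S,f"pics/{name}.png",**k)
E
python3 - <<'E'
from pick import *
arm.move_straight([.55,-.07,.43],vel=.25)
S=[(.4034,.3409),(.4284,.2029),(.5323,.2311),(.5341,.4127)]
im,r=see("t2",S)
if pick(*r[1]):print(place(-.034,.0165))
st()
E
```

```text
[0.4058 0.3433 1.2478] 0.0179
[0.4313 0.2018 1.3052] 0.0178
[0.5364 0.2306 0.5999] 0.0145
[0.5371 0.4165 0.8926] 0.0134
picked t20.2 F [-0.2  1.2 -1.2] w0.0294 gf40.0 p [0.4303 0.2015 0.1591]
over t21.2 F [-0.6  0.9 -1.2] w0.0292 gf39.9 p [ 0.5376 -0.0479  0.1988]
True
 t23.2 F [-1.   0.8 -0.6] w0.0430 gf0.0 p [ 0.5377 -0.0488  0.1991]
```

View pics/t2.png

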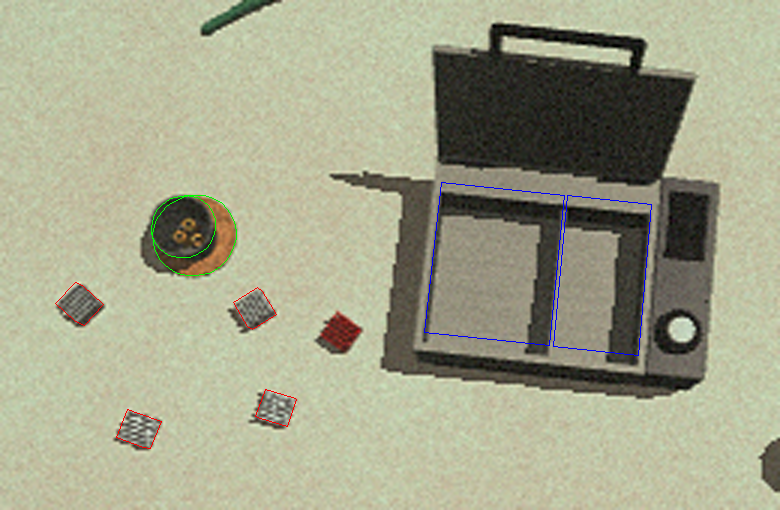

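All four sinks and the bays are clearly seen; the first sink was picked (width 29 mm) and placed. The bay looks about 4 mm nearer the robot than my model, so I'll shift the remaining targets.

Run:
```python
from pick import *
S=[(.5364,.2306),(.5371,.4165),(.4058,.3433)]
T=[(.030,.0165),(.030,.0725),(-.038,.0725)]
while S:
    im,r=see(f"t{3+3-len(S)}",S)
    if not pick(*r[0]):print('MISS');break
    if not place(*T[0]):print('LOST');break
    S.pop(0);T.pop(0)
see("t7",[]);st()
```

```text
[0.5363 0.2309 0.5756] 0.015
[0.5375 0.4163 0.8182] 0.0143
[0.4061 0.3434 1.1871] 0.0182
picked t29.8 F [ 0.1  0.5 -1.1] w0.0292 gf39.2 p [0.5353 0.2305 0.1589]
over t30.9 F [-0.4  0.5 -1.4] w0.0292 gf39.2 p [ 0.6018 -0.0528  0.1992]
touch bay t31.7 F [-0.9  0.3  5.1] w0.0290 gf50.1 p [ 0.601  -0.0526  0.0722]
[0.537  0.4162 0.7944] 0.0159
[ 0.4322  0.3575 -0.3811] 0.0167
picked t39.1 F [ 0.7  1.  -0.7] w0.0294 gf40.1 p [0.536  0.4155 0.1585]
over t40.6 F [-0.4 -0.2 -0.3] w0.0292 gf40.1 p [0.6068 0.0029 0.1997]
touch bay t41.4 F [-1.8  0.5  5.2] w0.0290 gf52.5 p [0.6054 0.0027 0.0721]
[ 0.4331  0.3576 -0.3973] 0.0174
picked t48.4 F [ 0.1  0.1 -0.3] w0.0297 gf39.6 p [0.4322 0.357  0.159 ]
over t49.8 F [-0.1 -0.6  0.1] w0.0291 gf39.6 p [0.5387 0.0082 0.1995]
 t54.1 F [-0.7  0.5  0.5] w0.0427 gf0.0 p [0.1904 0.5424 0.2481]
```

View pics/t7.png

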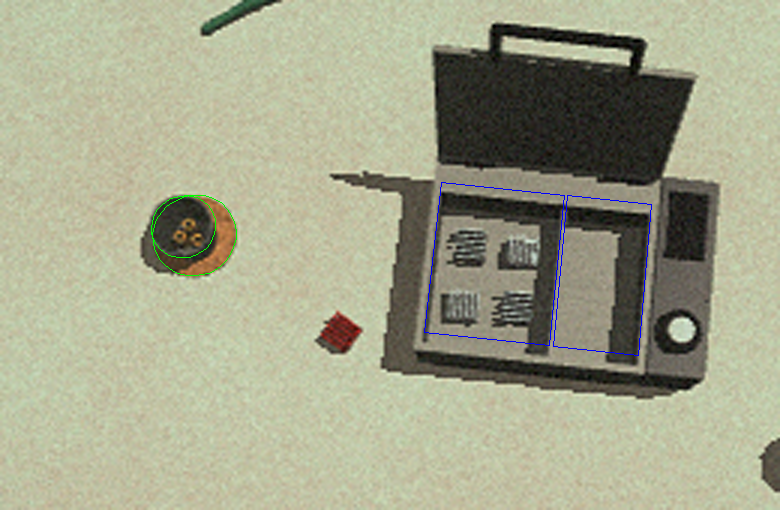

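A sink was indeed knocked aside and re-found; all four now lie in the wide bay, at (467,247), (520,252), (460,307) and (513,307). Next I plan the cup grasp (pitched tool) and the pour by rolling the wrist.

```bash
cat >> h.py <<'E'
def tp(az,phi,rho,sg):
    "tool pitched phi below horizontal, heading az, closing line horizontal, rolled by rho about tool z"
    h=np.array([np.cos(az),np.sin(az),0]);d=np.cos(phi)*h-np.sin(phi)*ez;s=sg*np.cross(ez,h)
    m=R.from_rotvec(rho*d).as_matrix()@np.c_[np.cross(s,d),s,d];return quat(*m.T)
E
python3 - <<'E'
from h import *
np.set_printoptions(precision=2,suppress=True)
print('jar',px2w('top',577/1.5625,392/1.5625,.1))
cup=np.array([.612,.2988,.043])
for az in(.2,.455,.7):
  for phi in(.6,.75):
    for sg in(1,-1):print('grasp',az,phi,sg,arm.inverse_kinematics(cup,tp(az,phi,0,sg)))
P=mw(-.004,-.0645,.17)
for az in(YAW,-.4,-.7):
  for phi in(0,.15):
    for sg in(1,-1):print('pour',round(az,2),phi,sg,arm.inverse_kinematics(P,tp(az,phi,0,sg)),arm.inverse_kinematics(P,tp(az,phi,2.9,sg)),arm.inverse_kinematics(P,tp(az,phi,-2.9,sg)))
E
```

```text
jar [ 0.39 -0.38  0.1 ]
grasp 0.2 0.6 1 [0.46 0.59 2.28 3.47 0.71 1.46]
grasp 0.2 0.6 -1 [ 0.46  0.59  2.28  3.47  0.71 -1.68]
grasp 0.2 0.75 1 [0.44 0.51 2.19 3.61 0.4  1.3 ]
grasp 0.2 0.75 -1 [ 0.44  0.51  2.19  3.61  0.4  -1.84]
grasp 0.455 0.6 1 [0.28 0.58 2.32 2.92 0.74 1.63]
grasp 0.455 0.6 -1 [ 0.28  0.58  2.32  2.92  0.74 -1.51]
grasp 0.455 0.75 1 [0.29 0.5  2.22 2.83 0.41 1.74]
grasp 0.455 0.75 -1 [ 0.29  0.5   2.22  2.83  0.41 -1.4 ]
grasp 0.7 0.6 1 [0.11 0.59 2.28 2.41 0.76 1.79]
grasp 0.7 0.6 -1 [ 0.11  0.59  2.28  2.41  0.76 -1.35]
grasp 0.7 0.75 1 [0.15 0.51 2.19 2.19 0.49 2.07]
grasp 0.7 0.75 -1 [ 0.15  0.51  2.19  2.19  0.49 -1.08]
pour -0.08 0 1 None None None
pour -0.08 0 -1 None None None
pour -0.08 0.15 1 None None None
pour -0.08 0.15 -1 None None None
pour -0.4 0 1 None None None
pour -0.4 0 -1 None None None
pour -0.4 0.15 1 None None None
pour -0.4 0.15 -1 None None None
pour -0.7 0 1 [0.07 0.83 2.56 3.93 1.74 1.74] [ 0.07  0.83  2.56  3.93  1.74 -1.64] [ 0.07  0.83  2.56  3.93  1.74 -1.16]
pour -0.7 0 -1 [ 0.07  0.83  2.56  3.93  1.74 -1.4 ] [0.07 0.83 2.56 3.93 1.74 1.5 ] [0.07 0.83 2.56 3.93 1.74 1.98]
pour -0.7 0.15 1 [0.07 0.64 2.53 3.9  1.44 1.59] [ 0.07  0.64  2.53  3.9   1.44 -1.79] [ 0.07  0.64  2.53  3.9   1.44 -1.31]
pour -0.7 0.15 -1 [ 0.07  0.64  2.53  3.9   1.44 -1.55] [0.07 0.64 2.53 3.9  1.44 1.35] [0.07 0.64 2.53 3.9  1.44 1.83]
```

Run:
```python
from h import *
np.set_printoptions(precision=2,suppress=True)
cup=np.array([.612,.2988,.043])
ik=arm.inverse_kinematics
for az in(.2,0,-.2,-.5):
  c=cup;h=np.array([np.cos(az),np.sin(az),0]);d=np.cos(.6)*h-np.sin(.6)*ez
  print('grasp',az,ik(c,tp(az,.6,0,-1)),'pre',ik(c-.11*d,tp(az,.6,0,-1)),'lift',ik(c+[0,0,.2],tp(az,.6,0,-1)))
for P in(mw(.012,-.0645,.17),mw(.012,-.0645,.24)):
 for az in(-.6,-.8,-1.1,-1.5):
  for phi in(-.1,0,.3,.6):
    print('pour',P[2],az,phi,ik(P,tp(az,phi,0,-1)),ik(P,tp(az,phi,2.9,-1)))
```

```text
grasp 0.2 [ 0.46  0.59  2.28  3.47  0.71 -1.68] pre [ 0.53  0.39  2.41  3.6   0.66 -1.75] lift None
grasp 0 [ 0.59  0.6   2.21  3.92  0.71 -1.85] pre [ 0.72  0.42  2.3   4.16  0.7  -2.  ] lift None
grasp -0.2 None pre None lift None
grasp -0.5 None pre None lift None
pour 0.17 -0.6 -0.1 [-0.03  0.97  2.6   3.78  2.02 -1.32] [-0.03  0.97  2.6   3.78  2.02  1.58]
pour 0.17 -0.6 0 [-0.02  0.84  2.59  3.74  1.82 -1.4 ] [-0.02  0.84  2.59  3.74  1.82  1.5 ]
pour 0.17 -0.6 0.3 [-0.05  0.47  2.49  3.73  1.12 -1.67] [-0.05  0.47  2.49  3.73  1.12  1.23]
pour 0.17 -0.6 0.6 [-0.12  0.24  2.31  4.06  0.5  -2.14] [-0.12  0.24  2.31  4.06  0.5   0.76]
pour 0.17 -0.8 -0.1 [ 0.13  0.88  2.44  4.1   1.78 -1.42] [0.13 0.88 2.44 4.1  1.78 1.48]
pour 0.17 -0.8 0 [ 0.14  0.78  2.44  4.08  1.62 -1.51] [0.14 0.78 2.44 4.08 1.62 1.39]
pour 0.17 -0.8 0.3 [ 0.1   0.49  2.37  4.14  1.1  -1.82] [0.1  0.49 2.37 4.14 1.1  1.08]
pour 0.17 -0.8 0.6 None None
pour 0.17 -1.1 -0.1 None None
pour 0.17 -1.1 0 None None
pour 0.17 -1.1 0.3 None None
pour 0.17 -1.1 0.6 None None
pour 0.17 -1.5 -0.1 None None
pour 0.17 -1.
[... 341 characters left out ...]
 0.3 [-0.05  0.26  2.41  3.84  0.88 -1.88] [-0.05  0.26  2.41  3.84  0.88  1.02]
pour 0.24 -0.6 0.6 None None
pour 0.24 -0.8 -0.1 [ 0.13  0.68  2.43  4.07  1.65 -1.6 ] [0.13 0.68 2.43 4.07 1.65 1.3 ]
pour 0.24 -0.8 0 [ 0.14  0.57  2.41  4.08  1.48 -1.7 ] [0.14 0.57 2.41 4.08 1.48 1.2 ]
pour 0.24 -0.8 0.3 [ 0.1   0.31  2.3   4.26  0.98 -2.07] [0.1  0.31 2.3  4.26 0.98 0.83]
pour 0.24 -0.8 0.6 None None
pour 0.24 -1.1 -0.1 None None
pour 0.24 -1.1 0 None None
pour 0.24 -1.1 0.3 None None
pour 0.24 -1.1 0.6 None None
pour 0.24 -1.5 -0.1 None None
pour 0.24 -1.5 0 None None
pour 0.24 -1.5 0.3 None None
pour 0.24 -1.5 0.6 [ 0.15  0.41  1.73 -1.02  1.32 -2.62] [ 0.15  0.41  1.73 -1.02  1.32  0.28]
```

Run:
```python
from h import *
np.set_printoptions(precision=2,suppress=True)
C=np.array([.612,.2988,.045]);az=.3;h=np.array([np.cos(az),np.sin(az),0]);d=np.cos(.6)*h-np.sin(.6)*ez
arm.move_gripper(.085,50)
pre=C-.11*d
arm.movep(pre+[-.03,0,.12],tp(az,.3,0,-1));st('high')
arm.movep(pre,tp(az,.6,0,-1));st('pre');print(arm.current_qpos())
print(arm.move_straight(C,vel=.08,threshold=6));st('at cup')
im=arm.capture("scene");crop(im,270,180,150,120,5,"pics/c8.png")
```

```text
high t57.5 F [ 0.3 -0.7 -0.1] w0.0849 gf0.0 p [0.5  0.27 0.23]
pre t58.0 F [0.7 0.2 1. ] w0.0851 gf0.0 p [0.53 0.27 0.11]
[ 0.42  0.38  2.45  3.3   0.66 -1.63]
False
at cup t59.5 F [ 0.6 -0.4  0.2] w0.0852 gf0.0 p [0.61 0.3  0.05]
```

View pics/c8.png

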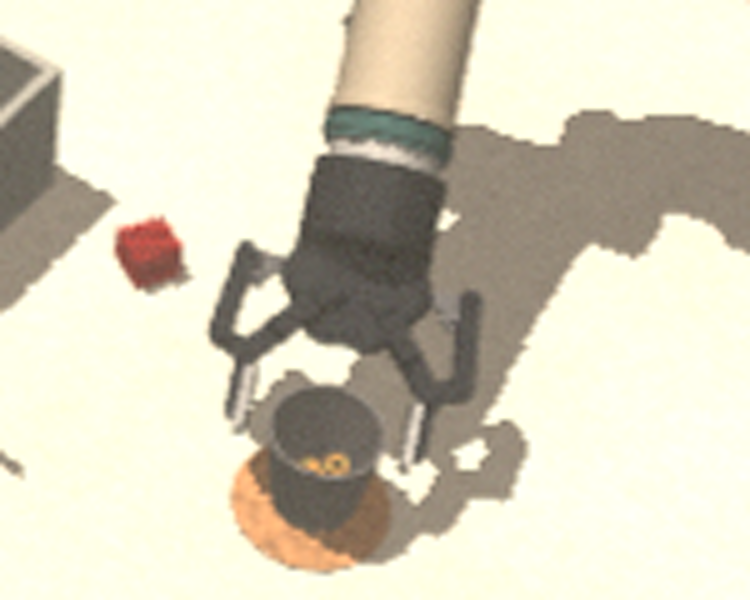

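Fingers straddle the cup at (322,455), with the open pads standing slightly behind its centre. I'll advance 6 mm, grip and lift.

Run:
```python
from h import *
C=np.array([.612,.2988,.045]);az=.3;h=np.array([np.cos(az),np.sin(az),0])
print(arm.move_straight(C+.006*h,vel=.05,threshold=5))
arm.move_gripper(0,50);st('grip')
p=arm.current_tool_pos();np.save('grasp.npy',p)
arm.move_straight(p+[0,0,.03],vel=.08);arm.hold(.2);st('lift')
arm.move_straight(p+[-.03,0,.135],tp(az,.35,0,-1),vel=.12);st('lift2')
im=arm.capture("scene");crop(im,270,150,150,120,5,"pics/c9.png")
```

```text
False
grip t60.2 F [-0.9  1.   2.1] w0.0615 gf53.6 p [0.6178 0.3008 0.0454]
lift t60.9 F [ 0.1  0.5 -1.8] w0.0614 gf54.2 p [0.6174 0.3006 0.0744]
lift2 t62.0 F [ 0.4  0.2 -1.3] w0.0617 gf54.2 p [0.5881 0.3008 0.1801]
```

View pics/c9.png

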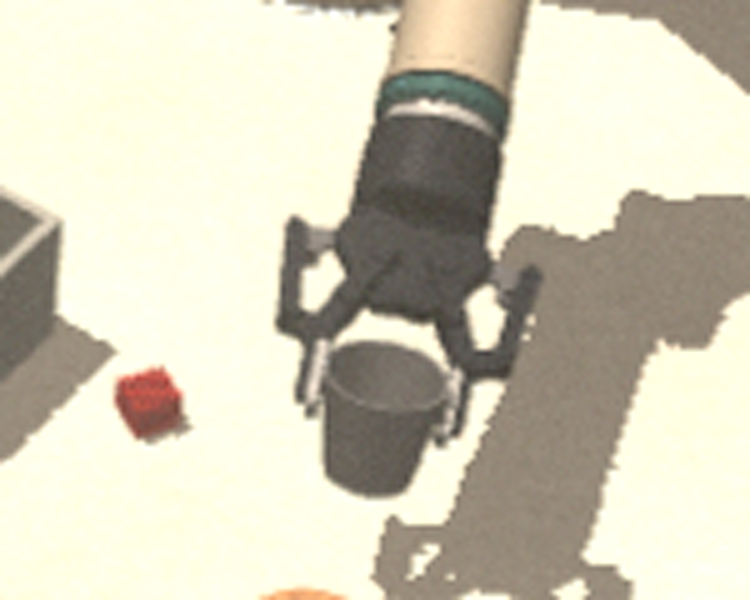

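The cup is held upright at (380,415), gripped with the pads at its rim. I carry it over the narrow bay and pour.

Run:
```python
from h import *
np.set_printoptions(precision=2,suppress=True)
P=mw(.012,-.0645,.2)
W=[((.575,.2,.2),0,.35),((.57,.06,.21),-.3,.3),(P,-.6,.3)]
ok=[arm.inverse_kinematics(p,tp(a,f,0,-1)) for p,a,f in W];print(ok)
for p,a,f in W:arm.movep(p,tp(a,f,0,-1));st()
arm.move_straight(P-[0,0,.025],tp(-.6,0,0,-1),vel=.1);st('ready')
q=arm.current_qpos();print(q)
arm.goto_joints(np.r_[q[:5],q[5]+1.1]);arm.hold(.2);st('roll1')
arm.goto_joints(np.r_[q[:5],q[5]+2.9]);arm.hold(.6);st('roll2')
im=arm.capture("top");crop(im,205,140,130,100,6,"pics/c10.png")
im=arm.capture("scene");crop(im,160,120,130,100,6,"pics/c10s.png")
```

```text
[array([ 0.46,  0.33,  2.42,  3.71,  0.88, -1.79]), array([ 0.32,  0.34,  2.47,  3.86,  1.01, -1.8 ]), array([-0.05,  0.38,  2.46,  3.77,  1.02, -1.76])]
 t62.5 F [-0.3  1.2 -1.6] w0.0614 gf54.4 p [0.58 0.2  0.2 ]
 t63.1 F [ 0.5 -0.8 -2. ] w0.0614 gf54.5 p [0.57 0.06 0.21]
 t63.9 F [-0.1  0.6 -0.9] w0.0611 gf54.5 p [ 0.58 -0.13  0.2 ]
ready t64.7 F [ 0.4 -1.1 -1.1] w0.0616 gf54.5 p [ 0.58 -0.13  0.17]
[-0.02  0.83  2.59  3.74  1.8  -1.42]
roll1 t66.0 F [ 0.6  0.5 -0.5] w0.0612 gf54.5 p [ 0.58 -0.13  0.18]
roll2 t68.1 F [ 0.6 -1.1 -1. ] w0.0616 gf54.5 p [ 0.58 -0.13  0.17]
```

View pics/c10s.png

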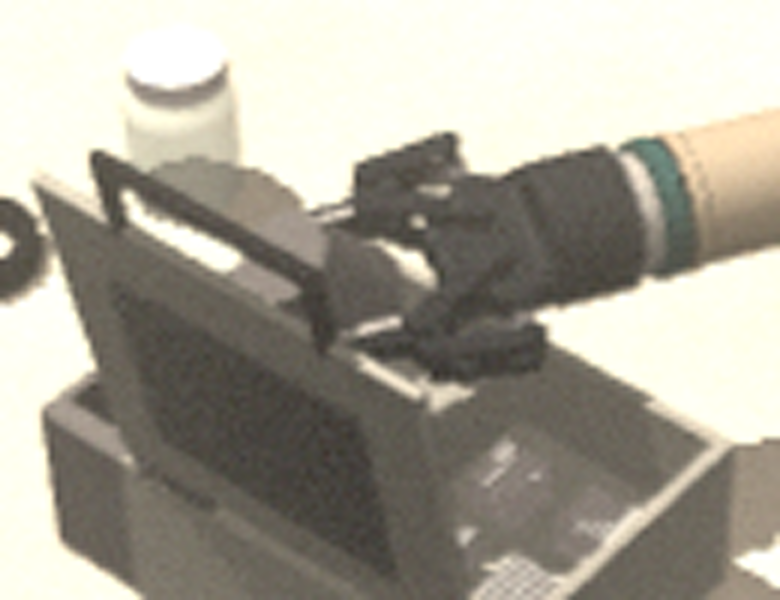

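The cup is inverted over the narrow bay. After a small wiggle I roll it back and carry it away, then image the bay and the cup interior together.

Run:
```python
from h import *
q=arm.current_qpos()
for e in(-.25,.1,-.25,0):arm.goto_joints(np.r_[q[:5],q[5]+e])
arm.goto_joints(np.r_[q[:5],q[5]-2.9]);st('back')
P=mw(.012,-.0645,.2)
for p,a,f in[(P,-.6,.3),((.57,.06,.21),-.3,.3),((.575,.2,.2),0,.35),((.588,.301,.18),.3,.6)]:arm.movep(p,tp(a,f,0,-1));st()
im=arm.capture("top");np.save("pics/top9.npy",im)
g=lambda x,y,w,h:cv2.resize(np.clip(im[y:y+h,x:x+w,::-1]*2.4,0,255).astype(np.uint8),(390,390*h//w),interpolation=cv2.INTER_CUBIC)
a=g(265,155,45,65);c=w2px('top',[.588,.301,.2])[0].astype(int);b=g(c[0]-25,c[1]-35,45,65)
cv2.imwrite("pics/c11.png",np.hstack([a,b]));print(c)
```

```text
back t72.2 F [0.7 0.9 0.2] w0.0615 gf54.6 p [ 0.5784 -0.1321  0.175 ]
 t73.0 F [ 0.7 -0.9 -1.1] w0.0615 gf54.6 p [ 0.5774 -0.1335  0.1999]
 t73.8 F [-1.  -0.4 -0.2] w0.0617 gf54.6 p [0.57   0.0596 0.2089]
 t74.4 F [-0.2  0.6 -1.6] w0.0619 gf54.6 p [0.575  0.1986 0.1998]
 t75.0 F [ 0.  -0.1 -0.9] w0.0615 gf54.6 p [0.5878 0.2994 0.1794]
[131 171]
```

View pics/c11.png

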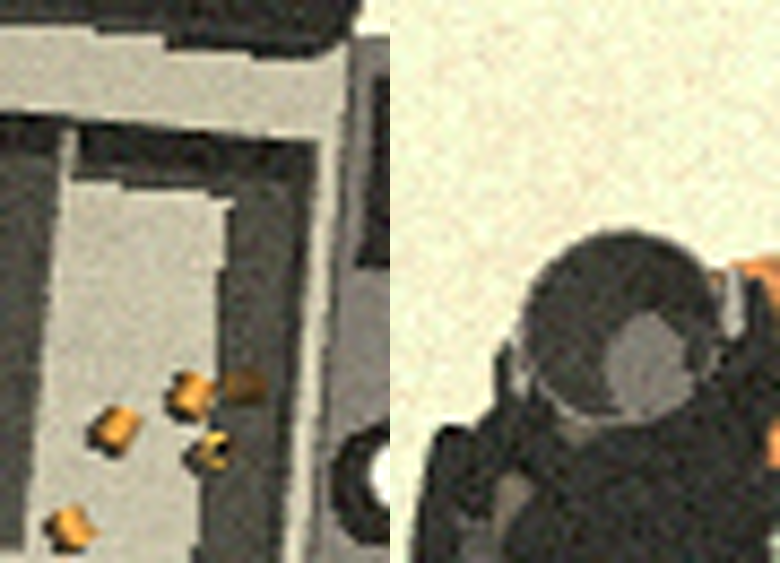

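Five brass spacers lie in the narrow bay at (190,395), (245,388), (115,430), (212,450) and (70,528), and the cup is empty. I stand the cup on the pad's middle, and check for stray brass numerically.

Run:
```python
from h import *
im=np.load("pics/top9.npy");hsv=cv2.cvtColor(im,cv2.COLOR_RGB2HSV)
m=((hsv[:,:,0]>8)&(hsv[:,:,0]<26)&(hsv[:,:,1]>150)&(hsv[:,:,2]>25)).astype(np.uint8)
n,_,s,c=cv2.connectedComponentsWithStats(m)
for i in range(1,n):
    if s[i,4]>=4:print(c[i].round(1),s[i,4],(px2w('top',*c[i],.045)).round(3))
az=.3;h=np.array([np.cos(az),np.sin(az),0]);d=np.cos(.6)*h-np.sin(.6)*ez
G=np.load('grasp.npy')+[.0054,.0041,0];q=tp(az,.6,0,-1)
arm.move_straight(G+[0,0,.05],q,vel=.15);arm.hold(.2);st()
arm.move_straight(G+[0,0,.008],vel=.06)
print(arm.move_straight(G-[0,0,.003],vel=.02,threshold=4));st('down')
arm.move_gripper(.085);arm.hold(.2)
arm.move_straight(arm.current_tool_pos()-.11*d,vel=.1);st('out')
arm.movep(arm.current_tool_pos()+[-.03,0,.14],tp(az,.3,0,-1))
arm.goto_joints([1.114,.276,1.505,0,1.361,-.121]);st('home')
im=arm.capture("top");np.save("pics/top10.npy",im)
crop(im,100,140,230,100,3,"pics/c12.png",2.4)
```

```text
[ 13.8 155.3] 71 [0.67  0.723 0.045]
[ 14.4 162.2] 24 [0.647 0.718 0.045]
[156.3 173.2] 85 [0.624 0.271 0.045]
[150.8 186. ] 12 [0.582 0.286 0.045]
[286.9 200. ] 17 [ 0.548 -0.142  0.045]
[293.8 199. ] 6 [ 0.552 -0.164  0.045]
[277.9 203.8] 16 [ 0.536 -0.114  0.045]
[272.7 215.7] 16 [ 0.498 -0.098  0.045]
[  1.7 234.2] 6 [0.42  0.726 0.045]
[  5.3 233.6] 9 [0.423 0.716 0.045]
[  3.4 239.3] 15 [0.405 0.719 0.045]
[  0.8 243.8] 5 [0.391 0.725 0.045]
 t76.0 F [-0.5 -0.6 -0.6] w0.0615 gf54.6 p [0.6233 0.305  0.0968]
True
down t77.4 F [-0.4 -0.3  3.7] w0.0611 gf54.6 p [0.6238 0.3052 0.0454]
out t79.2 F [-0.8 -0.3  0.4] w0.0849 gf0.0 p [0.5367 0.2781 0.1064]
home t82.7 F [0.3 0.  0.2] w0.0848 gf0.0 p [0.1894 0.5425 0.2478]
```

View pics/c12.png

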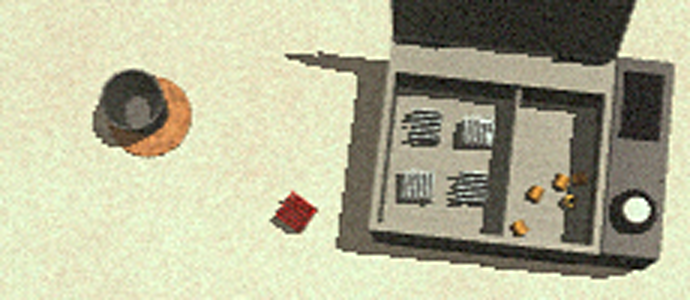

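The picture shows the cup standing upright on the pad at (135,102), the four sinks in the wide bay and the five spacers in the narrow bay. I check the cup's centring in numbers and close the cover.

Run:
```python
from h import *
print('cup',px2w('top',99.8+135/3,139.8+102/3,.065))
im=np.load("pics/top10.npy").astype(int)
# pad pixels: orange hue; right/bottom edges give the pad's circle
hsv=cv2.cvtColor(im.astype(np.uint8),cv2.COLOR_RGB2HSV);m=(hsv[:,:,0]<22)&(hsv[:,:,1]>95);m[:,:125]=0;m[:,170:]=0;m[:155]=0;m[:200]|=False;m[196:]=0
ys,xs=np.nonzero(m);print('pad px',xs.min(),xs.max(),ys.min(),ys.max())
t=np.linspace(0,6.28,60)
for n,c in(('nominal',(.6174,.3029)),):
    e=w2px('top',np.c_[c[0]+.045*np.cos(t),c[1]+.045*np.sin(t),0*t+.003]);print(n,e.min(0),e.max(0))
arm.move_gripper(.032,30)
th=1.755;p,q=barpose(th,PHI(th))
print(arm.inverse_kinematics(p+[-.015,0,.09],q))
arm.movep([.5,-.06,.43],q);arm.move_straight(p+[-.015,0,.09],vel=.2);st('above')
print(arm.move_straight(p,vel=.08,threshold=8));st('at bar')
arm.move_gripper(0,30);st('grip')
```

```text
cup [0.61598133 0.30202134 0.065     ]
pad px 136 163 166 191
nominal [135.49819267 164.53790323] [163.30756495 191.46174864]
[-2.11601750e-01  4.68425573e-01  7.78393507e-01  1.04356465e-03
  1.88729253e+00 -1.31473243e-01]
above t86.9 F [-0.8 -0.3 -0.3] w0.0317 gf0.0 p [ 0.7038 -0.0797  0.4281]
False
at bar t88.2 F [-0.  -0.2  0.8] w0.0323 gf0.0 p [ 0.7194 -0.08    0.3388]
grip t88.5 F [-1.5  0.5  2.4] w0.0087 gf29.3 p [ 0.719  -0.0799  0.3387]
```

Run:
```python
from h import *
np.set_printoptions(precision=2,suppress=True)
F=lambda th:1.42+.08*th
print([arm.inverse_kinematics(*barpose(t,F(t))) is not None for t in(1.6,1,.5,.2,.05,-.03)])
for th in np.r_[np.arange(1.63,.15,-.14),.1]:
    p,q=barpose(th,F(th));arm.move_straight(p,q,vel=.08)
    if th<.4 or th>1.6:st(round(th,2));print(arm.current_grip_width()>.007,round(tilt(),3))
p,q=barpose(-.02,F(0))
print(arm.move_straight(p,q,vel=.025,threshold=14));st('end');print(tilt())
```

```text
[True, True, True, True, True, True]
1.63 t89.1 F [-2.   0.7  5.1] w0.0083 gf30.0 p [ 0.69 -0.08  0.34]
True 1.628
0.37 t94.2 F [ 4.1  3.6 -4.5] w0.0087 gf30.1 p [ 0.46 -0.06  0.19]
True 0.363
0.23 t94.7 F [ 3.6  4.9 -4.6] w0.0087 gf30.1 p [ 0.45 -0.06  0.16]
True 0.223
0.1 t95.3 F [ 4.   4.9 -3.7] w0.0088 gf30.3 p [ 0.44 -0.06  0.13]
True 0.092
True
end t96.2 F [-1.2  0.7  4.1] w0.0091 gf31.5 p [ 0.44 -0.06  0.1 ]
-0.012574531952329751
```

Run:
```python
from h import *
a=np.array([205,140])+(np.array([643,419])+.5)/6-.5;b=np.array([160,140])+(np.array([288,122])+.5)/6-.5
zs=np.arange(.098,.130,.002);e=[np.linalg.norm(px2w('top',*a,z)-px2w('scene',*b,z)) for z in zs];i=int(np.argmin(e));z=zs[i];print('tri z',z,e[i],px2w('top',*a,z),px2w('scene',*b,z))
arm.move_gripper(.032);p=arm.current_tool_pos();arm.move_straight(p+[0,0,.10],vel=.1);st('rel')
arm.move_gripper(0)
c=mw(-.08,0,.16);_,q=1,down(YAW)
arm.movep(c,q);arm.move_straight(mw(-.08,0,.138),vel=.08)
print(arm.move_straight(mw(-.08,0,.118),vel=.02,threshold=8));st('cover top');print('implied cover top z',arm.current_tool_pos()[2]-.017)
arm.move_straight(mw(-.08,0,.17),vel=.15)
```

```text
tri z 0.12000000000000002 0.0032449606441737806 [ 0.50864288 -0.20861346  0.12      ] [ 0.5106827  -0.21113713  0.12      ]
rel t97.7 F [-0.8  0.6 -0.1] w0.0314 gf0.0 p [ 0.4389 -0.0567  0.2019]
True
cover top t99.5 F [-0.9 -0.6  6.1] w-0.0003 gf2.7 p [ 0.4914 -0.0617  0.127 ]
implied cover top z 0.11001676939754158
```

The cover top reads 110 mm, so it is fully shut. Next I press the button.

Run:
```python
from h import *
B=np.array([.5095,-.2098,0]);q=down(YAW)
arm.movep(B+[0,0,.18],q);arm.move_straight(B+[0,0,.148],vel=.1)
print(arm.move_straight(B+[0,0,.12],vel=.02,threshold=2.5));st('touch')
print(arm.move_straight(B+[0,0,.108],vel=.015,threshold=15));st('bottom')
arm.hold(.3);st()
arm.move_straight(B+[0,0,.2],vel=.1);st()
```

```text
True
touch t101.8 F [-0.1 -0.1  3.2] w-0.0003 gf1.7 p [ 0.5096 -0.2099  0.1355]
True
bottom t102.5 F [-0.5 -0.2  4. ] w0.0002 gf2.4 p [ 0.5096 -0.2099  0.1331]
 t102.8 F [-0.9  0.5  4.8] w0.0001 gf2.6 p [ 0.5096 -0.2099  0.133 ]
 t103.6 F [1.1 0.6 0.1] w-0.0003 gf0.0 p [ 0.5089 -0.2095  0.1992]
```

Run:
```python
from h import *
B=np.array([.5095,-.2098,0])
arm.move_straight(B+[0,0,.145],vel=.1)
for z in(.140,.138,.1365,.135,.1338,.1328,.132,.1315):
    r=arm.move_straight(B+[0,0,z],vel=.015,threshold=25);arm.hold(.15);st(r)
    if r or arm.current_contact_force()[2]>18:break
arm.hold(.2);arm.move_straight(B+[0,0,.2],vel=.1);st()
```

```text
False t104.9 F [-0.8 -0.2 -0.4] w-0.0001 gf0.0 p [ 0.5095 -0.2098  0.1401]
False t105.4 F [ 0.2 -0.   1.6] w0.0003 gf0.9 p [ 0.5098 -0.21    0.1382]
False t105.8 F [ 0.5 -0.2  2.2] w0.0002 gf1.3 p [ 0.5098 -0.21    0.1367]
False t106.2 F [ 0.9 -0.9  3.6] w-0.0002 gf1.8 p [ 0.5098 -0.21    0.1352]
False t106.6 F [ 1.7 -0.7  4. ] w-0.0000 gf2.1 p [ 0.5098 -0.2099  0.1339]
False t107.0 F [ 2.  -2.3  5.8] w0.0000 gf2.7 p [ 0.5098 -0.21    0.133 ]
False t107.4 F [0.2 0.4 9.5] w0.0002 gf4.8 p [ 0.5098 -0.2099  0.133 ]
False t107.8 F [-0.5  0.5 12.5] w0.0001 gf6.0 p [ 0.5098 -0.2099  0.1329]
 t108.8 F [ 0.9  0.3 -0.6] w0.0002 gf0.0 p [ 0.5087 -0.2093  0.199 ]
```

The button hit its hard stop at 6 mm of travel (force rose to 12.5 N), and the arm is clear. I'm handing in.

Run:
```python
from workcell import arm
arm.hold(.3);print(arm.job_done())
```

```text
the job is handed in; nothing more can be done
None
```

The job is handed in at about 109 s, verdict not shown: four heat sinks are in the wide bay, all five spacers I could see are in the narrow bay, the empty cup stands about 2 mm from the middle of its pad, the cover is shut, the button was pressed its full 6 mm, and the jar, tape and screwdriver were not touched.

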